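# Lock the cable anchor pin with its hairpin spring clip

### The job

Pick up the hairpin spring clip by its red grip and push it level and sideways onto the narrow neck of the brass pin on the blue cable anchor, legs pointing towards the anchor's upright flange, until the pin snaps past the pinched part of the legs and sits fully home in the pocket. Then let go of the clip and leave the other things on the bench where they are.

Things in the scene. Friction and masses are not known exactly. Their poses are not given: they have to be found in the camera images.
- anchor: Cable anchor bolted to the bench: blue foot plate (x = -65 to +85 mm, 100 wide, 10 thick) and pedestal; on it an L-shaped bare aluminium strap, 50 mm wide, flat top at z = 48 mm from x = -62 mm, with a flange up to z = 96 mm (near face x = +66 mm). A brass pin rises through the strap. Origin: underside, on the pin's axis; z up, +x from pin to flange. The clip comes from the -x side.
- pin_neck (a point): Point on the vertical brass pin's axis, mid-height of its bare neck (diameter 16 mm, from 48 to 64 mm above the bench): 8 mm above the strap's flat top, 8 mm below the pin's head (diameter 26 mm, 21 mm at its underside, top 76 mm above the bench). Axes as anchor.
- clip: Hairpin spring clip, 148 mm long, about 0.14 kg, lying flat on the bench, red grip up. Origin: on its underside at the centre of the pocket for the 16 mm pin; +x along the two 8 mm steel legs (0 to 8 mm above the underside) to their open tips, z up. The rigid nose of the red tongue between the legs, at x = -10 mm, is the stop: the pin is home when it is at x = 0.
- clip_grip (a point): Grip point in the clip's red tab, 83 mm behind the pocket (clip x = -83 mm), 24 mm above the underside. Tab: x = -98 to -68 mm, 40 mm tall, 16 mm wide along the clip's y: pinch it across that width. In front of it, x = -70 to -50 mm, is a cross block 38 mm wide, 12 mm tall. Axes as clip.
- tape_rule: Bystander: orange tape measure lying on its side, 64x81x36 mm; origin at the centre of its underside.
- hex_set: Bystander: blue folding hex key set, 30x95x22 mm; origin at the centre of its underside.
- black_torch: Bystander: black torch, 122 mm long, diameter 34 mm; origin at the centre of its underside.
- pen: Bystander: white fault locator pen with a red band, 142 mm long, 20 mm thick; origin at the centre of its underside.
- clip_waist (a point): Midway between the legs where they are pinched to a gap of 7 mm: clip x = +13 mm, 4 mm above the underside. Ahead of it the legs flare to a mouth 36 mm wide between the tips at x = +49 mm. The legs are sprung and hinge outward from the grip by themselves: snapping over the pin takes about 10 to 20 N along x. Axes as clip.
Mind the look-alikes: they are no part of the job. Leave any purple or turquoise look-alike of the clip alone.

How it is judged (in metres and radians):
On the way:
1. the clip's open mouth is astride the pin's neck, level, between the strap and the pin's head, not yet snapped on (x of pin_neck in the frame of clip between 0.014 and 0.05 m and y of pin_neck in the frame of clip between -0.018 and 0.018 m and z of pin_neck in the frame of clip between -0.001 and 0.014 m and angle between clip's own z axis and vertical below 0.3 rad), for 0.05 s.
At the end, for the whole second after the job is handed in: The clip sits on the pin's neck between strap and head: pin axis within 8 mm lengthwise and 5 mm sideways of the pocket's centre, clip level within 0.25 rad, its length within 0.5 rad of the anchor's x axis with the legs towards the flange, released and at rest (x of pin_neck in the frame of clip between -0.008 and 0.008 m and y of pin_neck in the frame of clip between -0.005 and 0.005 m and z of pin_neck in the frame of clip between 0 and 0.014 m and angle between clip's own z axis and vertical below 0.25 rad and angle between the x axis of clip and the x axis of anchor, either way round below 0.5 rad and linear speed of clip below 0.02 m/s and x of clip_grip in the frame of anchor below -0.05 m); the robot touches nothing.
It fails at once if a bystander (tape measure, hex key set, torch or pen) is moved more than 30 mm (distance of any of tape_rule, hex_set, black_torch, pen from where it was at the start of the episode above 0.03 m).
It also fails if it takes over 38 s, if anything falls off the work surface, if the arm or the gripper's body presses on something with over 40 N, if the wrist force passes 120 N, or if a joint passes its speed limit or range.

### The arm

A 6-joint arm with a two-finger parallel gripper is mounted at the origin on a cart in front of the work surface, level with it; the furniture and walls round the work are solid. World frame = base frame: x ahead of the robot, y to its left, z up, the work surface at z = 0. Lengths are in mm, angles in rad, forces in N, time in s.
With the tool pointing down it reaches from about 350 to 975 mm from the base axis. Payload 7.1 kg.
Tool frame: the origin (TCP) lies midway between the tips of the shut fingers; the grasp point (between the pads) lies 19 mm behind it (ctrl.grip_depth is the distance from the TCP to the grasp point, in mm); z points along the fingers, y is the line along which they close (so a half turn about z gives the same grasp; the last joint's range is limited). The gripper opens to 88 mm and grips with 3 to 60 N. Pads are 20 mm wide; open, the fingers measure 115 mm over their backs; the gripper's body (75 mm by 178 mm) begins 61 mm behind the grasp point.
Start: joints at [1.224, 0.423, 1.63, -0, 1.089, -0.019], TCP at [201.193, 591.714, 196.375] pointing down, gripper open.
Joint ranges: [-3, 3], [-0.9, 2.11], [0.09, 2.58], [-1.31, 4.45], [0.11, 2.69], [-2.54, 2.54]. Speed limits (rad/s): [2.39, 2.39, 3.01, 3.14, 3.14, 3.14].

### API

Orientations are given as a rotation vector (axis times angle).
In Python, from workcell import ctrl, cams gives the robot as it stands.
- The arm moves only by the tool move_arm, never from a script. Its argument "steps" is a list of rows, each a list of 3 entries, a list of its own where there are three numbers: the shift along the tool's x, y, z in units of 25 mm (1.0 is 25 mm), then the turn about the tool's z in units of 5 degrees (1.0 is 5 degrees), then the closure, from 0 (fully open) to 1 (shut). A call has 1 to 20 rows; each row shifts and turns the commanded pose from where the row before left it, along the tool's axes as they then stand; what a row does not reach is not made up. A row lasts 1/12 s, in which the tool goes at most 41.7 mm and 7.16 degrees, less where a joint would pass 70% of its speed; a pose out of reach is approached as far as the arm can. A call is refused whole if a number of a shift passes 1 or a number of a turn 1, either way. A call with a gripper value outside its range is refused whole. The fingers move at their own pace and stop on an object; the grip force is fixed at half the most. Time passes only in rows, so rows that do not move let the fingers close. It gives the time, the measured TCP pose, the force, the opening and the grip force at its end, in the units of the state.
- ctrl.get_obs(): the state, without advancing time (a new reading comes with each control period).
- cams.get_image(name): name is "scene" or "side" or "wrist"; returns a dict with "image" (480x640x3 uint8, red, green, blue), "camera_matrix" (3x3 intrinsics, pixels), "xyz" and "rotation" of the camera in the world; the wrist camera has in their place "mount" (4x4, takes a point from camera to tool coordinates, whose origin is the TCP and whose axes are the flange's). Camera axes: x right, y down, z forward; pixel columns grow to the right and rows downward; lengths in mm; the calibration is good to about 2 mm. A picture is of the moment at which its call begins: read the wrist's pose just before it. There is no depth.
- ctrl.close_job(): hands the job in; it is judged then, once.
Trained networks look in the newest picture that a camera, given by its name, has taken for a name from the list of things; names that differ only in an ending like _2 or _b are one class to them, and where a whole thing is asked for, a point or a joint stands for the part that bears it (a point fixed in the world has none). Each returns a list of dicts, best first, with "p" (0 to 1); they miss things now and then, are a little off and sometimes report something else, mostly with a low value. They report only what shows in the picture. A call takes as long as a camera call. They do not tell look-alikes from the thing itself.
- cams.boxes_of(camera, thing): "rect" ([centre column, centre row, width, height] in pixels, round what is visible of it).
- cams.cut_out(camera, thing): "pixels" (480x640 bool, what is visible of it) and "rect" ([centre column, centre row, width, height] in pixels, round what is visible of it).
The state is a dict: "t": time; "qpos": joint angles; "qvel": joint speeds; "joint_torque": joint torques, N m; "ee_pos": TCP position; "orientation": TCP orientation; "ft_force": force on the tool from outside, world axes, zero at the start; "moment": the same for the moment, N m; "width": finger opening in mm; "grasp_force": force on a finger pad.
Only numpy, scipy, OpenCV 4.12 (cv2) and the standard library are available. Lean on these libraries where they do the work, as an engineer would, in place of code of your own. Each camera call takes 0.05 s, during which the arm holds its last target. There are 200 camera calls.

## Working session

There is one attempt and no reset: what is moved stays moved. The work goes in short steps, Python scripts to look and compute and a tool call to move; the robot and the scene stay as the last step left them, time stands still between calls to the robot, and variables do not carry over. Pictures are saved under pics/ and viewed, at most 10 in all, crops included, and the job is handed in when it is done.

Besides the shell and the picture viewer there is one more tool, called after "Call:" as name(argument=value, ...) on one line, values as JSON. move_arm: Moves the arm, as the interface text tells. Its arguments: {"type":"object","properties":{"steps":{"type":"array"}},"required":["steps"]}

```bash
mkdir -p pics; ls; cat > h.py <<'E'
import numpy as np, cv2
from scipy.spatial.transform import Rotation as R
from workcell import ctrl, cams
def cam(n):
    o=ctrl.get_obs(); d=cams.get_image(n); K=np.array(d["camera_matrix"])
    if n=="wrist":
        M=np.array(d["mount"]); T=np.eye(4); T[:3,:3]=R.from_rotvec(o["orientation"]).as_matrix(); T[:3,3]=o["ee_pos"]
        T=T@M; return d["image"],K,T[:3,:3],T[:3,3]
    return d["image"],K,np.array(d["rotation"]),np.array(d["xyz"])
def ray(c,u,v,z):
    _,K,Rm,t=c; r=Rm@np.linalg.solve(K,[u,v,1]); return t+r*(z-t[2])/r[2]
def proj(c,p):
    _,K,Rm,t=c; q=K@(Rm.T@(np.array(p)-t)); return q[:2]/q[2]
def save(im,f): cv2.imwrite(f,im[:,:,::-1])
E
python3 - <<'E'
from h import *
print(ctrl.get_obs())
ims=[]
for n in ["scene","side","wrist"]:
    c=cam(n); ims.append(c[0]); print(n,c[3].round(), c[2].round(2).tolist(), c[1][0,0])
    for th in ["anchor","clip","tape_rule","hex_set","black_torch","pen"]:
        print(th,[(round(b["p"],2),np.round(b["rect"]).tolist()) for b in cams.boxes_of(n,th)])
save(ims[0],"pics/s.png");save(ims[1],"pics/d.png");save(ims[2],"pics/w.png")
E
```

```text
pics
{'t': 0.0, 'qpos': array([ 1.22396581e+00,  4.23846929e-01,  1.63067579e+00,  3.45031861e-06,
        1.08859828e+00, -1.90153425e-02]), 'qvel': array([-1.51113509e-04, -7.49753030e-04, -2.31340608e-04, -1.28607905e-03,
       -8.25430372e-04, -7.50966839e-06]), 'joint_torque': array([-1.25964747e-03, -5.44629014e+01, -2.73658669e+01,  6.43077702e-02,
        2.26819416e-02, -5.83485917e-05]), 'ee_pos': array([201.01733178, 591.16695361, 195.60351003]), 'orientation': array([-5.12584791e-01, -3.09920797e+00,  2.35957928e-03]), 'ft_force': array([0.73196203, 0.8515485 , 0.26741501]), 'moment': array([ 0.03547134, -0.00288393,  0.02125318]), 'grasp_force': 0.0, 'width': 87.68492146601717}
scene [ 115. -697.  987.] [-2.34, 0.64, -0.27] 570.8053053516851
anchor [(0.79, [420.0, 287.0, 83.0, 65.0])]
clip [(0.95, [314.0, 393.0, 78.0, 24.0]), (0.68, [288.0, 235.0, 61.0, 27.0]), (0.55, [253.0, 293.0, 72.0, 42.0])]
tape_rule [(0.97, [237.0, 198.0, 33.0, 30.0]), (0.34, [278.0, 149.0, 30.0, 38.0])]
hex_set [(0.65, [381.0, 213.0, 35.0, 23.0])]
black_torch [(0.92, [278.0, 149.0, 30.0, 33.0]), (0.54, [420.0, 286.0, 82.0, 65.0])]
pen [(0.67, [418.0, 289.0, 83.0, 66.0]), (0.6, [467.0, 349.0, 66.0, 23.0])]
side [   15. -1051.   609.] [-1.94, 0.5, -0.3] 617.3706996071012
anchor [(0.72, [427.0, 286.0, 88.0, 62.0])]
clip [(0.75, [306.0, 366.0, 92.0, 27.0]), (0.67, [253.0, 300.0, 71.0, 33.0]), (0.64, [292.0, 263.0, 66.0, 20.0])]
tape_rule [(0.86, [247.0, 238.0, 36.0, 30.0])]
hex_set [(0.74, [392.0, 248.0, 39.0, 20.0]), (0.25, [430.0, 286.0, 84.0, 64.0])]
black_torch [(0.61, [292.0, 213.0, 23.0, 26.0])]
pen [(0.59, [485.0, 336.0, 79.0, 15.0]), (0.55, [291.0, 213.0, 26.0, 24.0]), (0.35, [291.0, 264.0, 59.0, 17.0])]
wrist [136. 614. 385.] [[0.32, 0.92, 0.24], [0.95, -0.31, -0.08], [-0.0, 0.25, -0.97]] 414.325952360168
anchor []
clip []
tape_rule []
hex_set []
black_torch []
pen []
```

```bash
sed -i 's/return d\["image"\],K,np.array(d\["rotation"\])/return d["image"],K,R.from_rotvec(np.ravel(d["rotation"])).as_matrix()/' h.py
python3 - <<'E'
from h import *
c=cam("scene"); im=c[0]
save(cv2.resize(im[120:420,180:520],None,fx=2.3,fy=2,interpolation=cv2.INTER_CUBIC)[:600,:800] if 0 else cv2.resize(im[120:420,180:540],(720,600),interpolation=cv2.INTER_CUBIC),"pics/s2.png")
s=cam("side")
for n,u,v,z in [("clip1",314,393,5),("clip2",288,235,5),("clip3",253,293,5),("anchor",420,287,30),("tape",237,198,18),("hex",381,213,10),("torch",278,149,17),("pen",467,349,10)]:
    p=ray(c,u,v,z); print(n,p.round(),proj(s,p).round())
E
```

```text
clip1 [ 373. -287.    5.] [306. 368.]
clip2 [521.  79.   5.] [293. 264.]
clip3 [378. -27.   5.] [251. 300.]
anchor [ 678. -207.   30.] [428. 291.]
tape [468. 235.  18.] [245. 239.]
hex [744.  24.  10.] [391. 250.]
torch [641. 347.  17.] [291. 211.]
pen [ 676. -362.   10.] [480. 338.]
```

View pics/s2.png

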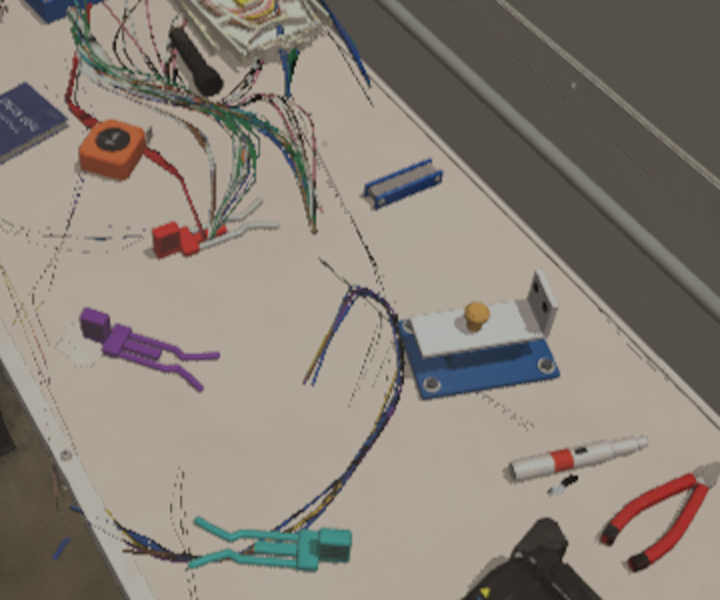

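The red clip, crop (215,230), i.e. scene (288,235), is the target. The look-alikes are the purple one at scene (253,293) and the turquoise one at (314,393), both rejected by colour. The anchor's pin head is at scene (418,277), with the flange on the right. Next I'll get coarse poses and a close crop.

```bash
python3 - <<'E'
from h import *
c=cam("scene"); s=cam("side")
f=lambda x,y:(180+x/2,120+y/2)
tab=ray(c,*f(166,239),22); t1=ray(c,*f(262,202),4); t2=ray(c,*f(279,224),4)
print(tab,t1,t2,np.linalg.norm(t1-t2)); d=(t1+t2)/2-tab; print(np.degrees(np.arctan2(d[1],d[0])),np.linalg.norm(d[:2]))
# anchor: pin head, strap edges (z48), foot corners
h=ray(c,*f(477,312),72); print("pin",h,proj(s,h))
a=ray(c,*f(422,398),0);b=ray(c,*f(559,377),0); d=b-a; print("foot",a,b,np.linalg.norm(d),np.degrees(np.arctan2(d[1],d[0])))
a=ray(c,*f(423,356),48);b=ray(c,*f(553,334),48); d=b-a; print("strap",np.linalg.norm(d),np.degrees(np.arctan2(d[1],d[0])))
A=cv2.resize(c[0][205:265,235:335],(600,360),interpolation=cv2.INTER_CUBIC)
B=cv2.resize(s[0][250:320,370:490],(600,350)[:2],interpolation=cv2.INTER_CUBIC)
save(np.vstack([A[:250+50],B[:300]]),"pics/crop.png")
E
```

```text
[459.36467654  81.67773463  22.        ] [590.0808991   90.63370458   4.        ] [589.28214731  50.66040275   4.        ] 39.98128141597757
-4.838273222817219 130.782859913591
pin [ 667.32462486 -204.75726619   72.        ] [424.37002041 272.19209004]
foot [ 593.28053806 -225.65540009    0.        ] [ 731.90781632 -277.3396582     0.        ] 147.94858841226315 -20.446909825348794
strap 138.71216918458347 -19.086305980168845
```

View pics/crop.png

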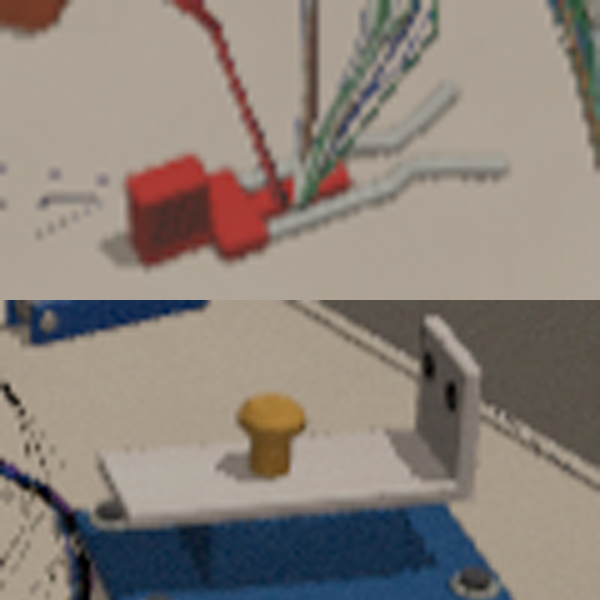

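The crop shows a red tab and cross block with bare steel legs, mouth to the right, and thin cables behind and across it. That is the right clip. The anchor's strap, pin and flange are clear too. Moving over the clip.

Call:
move_arm(steps=[[[-1, -1, 0], 0, 0], [[-1, -1, 0], 0, 0], [[-1, -1, 0], 0, 0], [[-1, -1, 0], 0, 0], [[-1, -1, 0], 0, 0], [[-1, -1, 0], 0, 0], [[-1, -1, 0], 0, 0], [[-1, -1, 0], 0, 0], [[-1, -1, 0], 0, 0], [[-1, -1, 0], 0, 0], [[-1, -1, 0], 0, 0], [[-1, -1, 0], 0, 0], [[-1, -1, 0], 0, 0], [[-1, -1, 0], 0, 0], [[-1, -1, 0], 0, 0], [[-1, -1, 0], 0, 0], [[0, 0, 0], -1, 0], [[0, 0, 0], -1, 0], [[0, 0, 0], -0.8, 0], [[0, 0, 0], 0, 0]])

```text
t: 2.92
ee_pos: [451.3, 83.8, 196.5]
orientation: [0.129, 3.139, 0.0]
ft_force: [0.8, 0.4, 0.3]
width: 87.9
grasp_force: 0.0
```

```bash
python3 - <<'E'
from h import *
o=ctrl.get_obs(); print(o["t"],o["ee_pos"],o["qpos"].round(2),R.from_rotvec(o["orientation"]).as_matrix().round(3).tolist())
c=cam("wrist"); print(c[3],c[2].round(2).tolist()); save(c[0],"pics/w1.png"); 
import pickle; pickle.dump(c,open("w1.pkl","wb"))
for b in cams.boxes_of("wrist","clip"): print(b)
print(proj(c,[459,82,22]),proj(c,[590,71,4]))
E
```

```text
2.9167 [451.29416699  83.84757831 196.46050902] [ 0.16  0.18  1.98 -0.    0.98 -1.33] [[-0.997, 0.082, 0.0], [0.082, 0.997, 0.0], [-0.0, 0.0, -1.0]]
[382.15754553  89.63580371 384.71605927] [[0.08, 0.96, 0.25], [1.0, -0.08, -0.02], [-0.0, 0.25, -0.97]]
{'rect': [173.1, 134.7, 138.2, 145.5], 'p': 0.76}
{'rect': [318.2, 274.8, 49.5, 143.4], 'p': 0.6}
[315.3793023  218.80463814] [315.27832833 341.71440108]
```

View pics/w1.png

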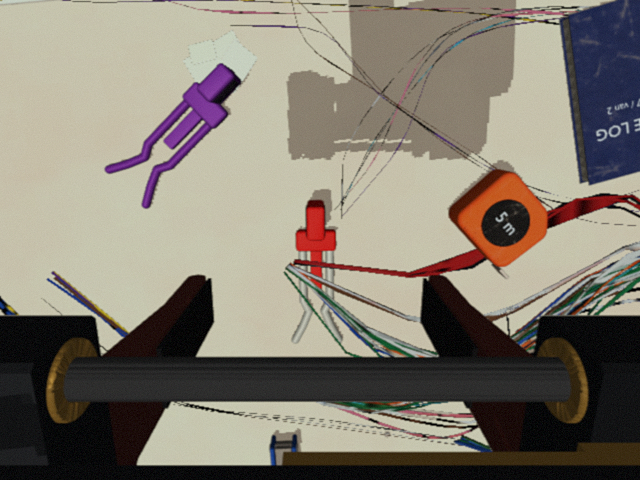

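The wrist picture shows the red clip at (316,270), tab at the top around (315,215) and tips at about (295,340) and (340,338). The purple clip is at (170,135). Now refining.

```bash
python3 - <<'E'
from h import *
import pickle
c=pickle.load(open("w1.pkl","rb")); im=c[0].astype(int)
m=(im[:,:,0]>110)&(im[:,:,1]<70)&(im[:,:,2]<80); m[:,:290]=0; m[:,342:]=0; m[:190]=0;m[300:]=0
for v in range(196,290,4):
    u=np.flatnonzero(m[v]); 
    if len(u): print(v,u.min(),u.max(),len(u),end=' | ')
# model projection for guess
for yaw,x0,y0 in [(-4.8,542,75)]:
    Y=np.radians(yaw); Rz=np.array([[np.cos(Y),-np.sin(Y),0],[np.sin(Y),np.cos(Y),0],[0,0,1]])
    print()
    for p in [(-98,8,40),(-98,-8,40),(-68,8,40),(-68,-8,40),(-70,19,12),(-70,-19,12),(-50,19,12),(-50,-19,12),(-10,0,6),(49,18,4),(49,-18,4)]:
        print(p,proj(c,Rz@np.array(p)+[x0,y0,0]).round(1))
E
```

```text
208 307 323 17 | 212 306 323 18 | 216 306 323 18 | 220 307 323 17 | 224 307 323 17 | 228 307 323 17 | 232 297 334 38 | 236 296 334 39 | 240 296 335 40 | 244 296 335 40 | 248 297 334 38 | 252 311 321 11 | 256 311 321 11 | 260 311 321 11 | 264 291 334 24 | 268 311 320 10 | 272 311 320 10 | 276 306 321 5 | 280 311 315 5 | 284 316 321 6 | 
(-98, 8, 40) [324.8 206.2]
(-98, -8, 40) [305.8 206.2]
(-68, 8, 40) [324.5 240.6]
(-68, -8, 40) [306.  240.5]
(-70, 19, 12) [335.9 230.7]
(-70, -19, 12) [294.8 230.6]
(-50, 19, 12) [335.6 251.4]
(-50, -19, 12) [295.1 251.3]
(-10, 0, 6) [315.3 288.9]
(49, 18, 4) [332.9 342.5]
(49, -18, 4) [297.6 342.4]
```

Call:
move_arm(steps=[[[-0.28, -0.05, 0.6], 0, 0], [[0, 0, 1], 0, 0], [[0, 0, 1], 0, 0], [[0, 0, 1], 0, 0], [[0, 0, 1], 0, 0], [[0, 0, 0.8], 0, 0], [[0, 0, 0], 0, 0], [[0, 0, 0], 0, 0]])

```text
t: 3.68
ee_pos: [457.3, 82.5, 60.9]
orientation: [-0.132, -3.136, 0.001]
ft_force: [0.6, 0.6, 0.2]
width: 87.7
grasp_force: 0.0
```

```bash
python3 - <<'E'
from h import *
o=ctrl.get_obs(); print(o["ee_pos"],o["orientation"])
c=cam("wrist"); save(c[0],"pics/w2.png")
im=c[0].astype(int); m=(im[:,:,0]>110)&(im[:,:,1]<70)&(im[:,:,2]<80)
for z,x in [(40,-83),(12,-60),(6,-30)]:
    pass
Y=np.radians(-4.8); Rz=np.array([[np.cos(Y),-np.sin(Y),0],[np.sin(Y),np.cos(Y),0],[0,0,1]])
for p in [(-98,8,40),(-98,-8,40),(-68,8,40),(-68,-8,40),(-70,19,12),(-70,-19,12),(-50,19,12),(-50,-19,12),(-10,0,6)]:
    print(p,proj(c,Rz@np.array(p)+[541,75,0]).round(1))
for v in range(100,400,10):
    u=np.flatnonzero(m[v]); 
    if len(u): print(v,u.min(),u.max(),len(u),end=' | ')
E
```

```text
[457.25008698  82.52014849  60.88400508] [-1.32374060e-01 -3.13644165e+00  7.14863379e-04]
(-98, 8, 40) [331.  239.4]
(-98, -8, 40) [300.4 239.4]
(-68, 8, 40) [330.6 293.1]
(-68, -8, 40) [301.  293.1]
(-70, 19, 12) [347.3 272.4]
(-70, -19, 12) [284.5 272.4]
(-50, 19, 12) [346.7 303.1]
(-50, -19, 12) [285.2 303.1]
(-10, 0, 6) [316.  356.1]
190 615 639 13 | 200 603 611 8 | 210 591 599 9 | 220 579 586 7 | 230 567 636 12 | 240 555 595 8 | 250 303 586 34 | 260 302 581 34 | 270 302 548 33 | 280 286 580 64 | 290 287 585 66 | 300 287 624 72 | 310 309 582 59 | 320 309 537 52 | 330 310 523 75 | 340 293 325 13 | 350 307 317 10 |
```

View pics/w2.png

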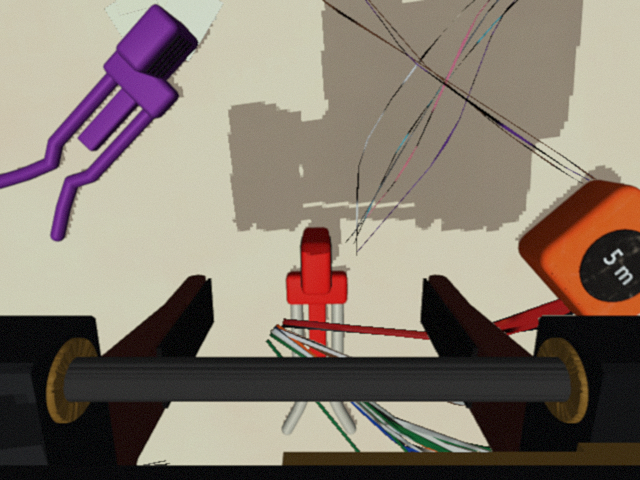

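The tab lies centred between the fingers at (315,260), matching the predicted projection. Descending and gripping.

Call:
move_arm(steps=[[[-0.04, 0, 0.8], 0, 0], [[0, 0, 0.8], 0, 0], [[0, 0, 0.6], 0, 0], [[0, 0, 0], 0, 0], [[0, 0, 0], 0, 0.5], [[0, 0, 0], 0, 1], [[0, 0, 0], 0, 1], [[0, 0, 0], 0, 1], [[0, 0, 0], 0, 1], [[0, 0, 0], 0, 1], [[0, 0, 0], 0, 1], [[0, 0, 0], 0, 1]])

```text
t: 4.73
ee_pos: [459.0, 82.3, 6.5]
orientation: [0.131, 3.139, 0.0]
ft_force: [0.1, 0.4, 0.1]
width: 38.1
grasp_force: 0.0
```

Call:
move_arm(steps=[[[0, 0, 0], 0, 1], [[0, 0, 0], 0, 1], [[0, 0, 0], 0, 1], [[0, 0, 0], 0, 1], [[0, 0, 0], 0, 1], [[0, 0, 0], 0, 1], [[0, 0, 0], 0, 1], [[0, 0, 0], 0, 1]])

```text
t: 5.4
ee_pos: [458.9, 82.3, 6.3]
orientation: [-0.131, -3.139, 0.0]
ft_force: [0.1, -0.0, -1.4]
width: 15.6
grasp_force: 30.0
```

Call:
move_arm(steps=[[[0, 0, -0.5], 0, 1], [[0, 0, -1], 0, 1], [[0, 0, -1], 0, 1], [[0, 0, -1], 0, 1], [[0, 0, -1], 0, 1], [[-0.9, -0.65, -0.7], 0, 1], [[-0.9, -0.65, -0.7], 0, 1], [[-0.9, -0.65, -0.7], 0, 1], [[-0.9, -0.65, -0.7], 0, 1], [[-0.9, -0.65, -0.7], 0, 1], [[-0.9, -0.65, 0], 0, 1], [[-0.9, -0.65, 0], 0, 1], [[-0.9, -0.65, 0], 0, 1], [[-0.9, -0.65, 0], 0, 1], [[0, 0, 0], 1, 1], [[0, 0, 0], 1, 1], [[0, 0, 0], 1, 1], [[0, 0, 0], 0, 1], [[0, 0, 0], 0, 1]])

```text
t: 6.98
ee_pos: [648.2, -80.2, 205.9]
orientation: [-0.535, -3.095, 0.0]
ft_force: [-0.5, 0.0, -1.2]
width: 15.5
grasp_force: 30.0
```

```bash
python3 - <<'E'
from h import *
import pickle
o=ctrl.get_obs(); print(o["ee_pos"],o["width"],o["grasp_force"],R.from_rotvec(o["orientation"]).as_matrix().round(3).tolist())
D={n:cam(n) for n in ["wrist","scene","side"]}; pickle.dump(D,open("D.pkl","wb"))
c=D["wrist"]; save(c[0],"pics/w3.png"); print(proj(c,[668,-205,76]))
E
```

```text
[648.17377215 -80.24387361 205.89488253] 15.46588834430564 29.99402403831482 [[-0.942, 0.336, -0.001], [0.336, 0.942, 0.0], [0.001, -0.0, -1.0]]
[182.02815899 293.07004766]
```

View pics/w3.png

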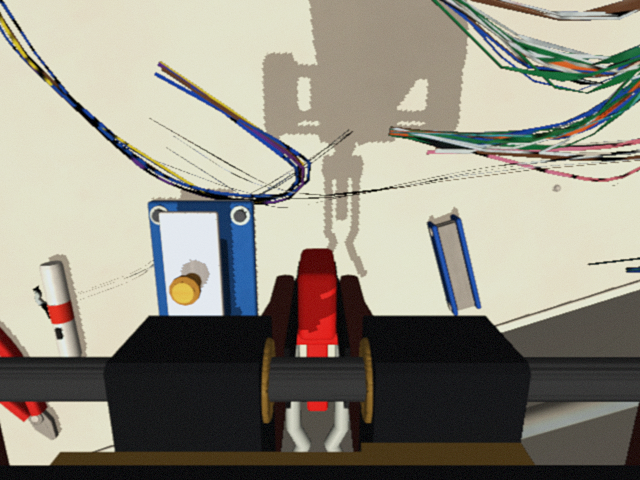

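Wrist view: the clip is held straight and centred. The anchor's near foot corners are at (149,203) and (254,201), the strap corners at (160,213) and (218,211), and the pin head at (183,291). Fitting the anchor pose.

```bash
python3 - <<'E'
from h import *
import pickle
from scipy.optimize import least_squares
D=pickle.load(open("D.pkl","rb"))
def gold(c,box):
    im=c[0]; h=cv2.cvtColor(im,cv2.COLOR_RGB2HSV).astype(int)
    m=(h[:,:,0]>10)&(h[:,:,0]<28)&(h[:,:,1]>120)&(h[:,:,2]>90); k=np.zeros_like(m); a,b,cc,d=box; k[b:d,a:cc]=m[b:d,a:cc]
    v,u=np.nonzero(k); return u,v
for n,box in [("wrist",(150,260,215,312)),("scene",(400,260,440,295)),("side",(405,255,445,295))]:
    u,v=gold(D[n],box); print(n,u.min(),u.max(),v.min(),v.max(),len(u))
def model(q,pts,c):
    x,y,a=q; Rz=R.from_euler("z",a).as_matrix(); return np.array([proj(c,Rz@np.array(p)+[x,y,0]) for p in pts])
P=[(-62,25,48),(-62,-25,48),(-65,50,10),(-65,-50,10)]
W=np.array([(218,211),(160,213),(254,201),(149,203)])
c=D["wrist"]
r=least_squares(lambda q:(model(q,P,c)-W).ravel(),[668,-205,-.35]); print(r.x,np.degrees(r.x[2]),r.fun.round(1))
th=np.linspace(0,2*np.pi,40); ring=[(13*np.cos(t),13*np.sin(t),z) for t in th for z in (66,76)]
for n in D:
    m=model(r.x,ring,D[n]); print(n,m.min(0).round(1),m.max(0).round(1))
# edge of strap/foot left edges in wrist
E
```

```text
wrist 170 199 274 304 675
scene 413 423 272 284 111
side 418 430 269 284 145
[ 6.69365853e+02 -2.01295875e+02 -3.18698613e-01] -18.26008544584827 [ 0.7  0.8 -0.   0.2  0.4 -0.7 -1.1 -0.2]
wrist [171.  274.1] [205.8 307.7]
scene [411.4 268.2] [425.  281.3]
side [417.2 266.4] [431.1 277.1]
```

```bash
python3 - <<'E'
from h import *
import pickle
D=pickle.load(open("D.pkl","rb")); I=D["wrist"][0]
a=cv2.resize(I[195:315,140:260],(480,480),interpolation=cv2.INTER_CUBIC)
f=lambda im,u,v:cv2.resize(im[v:v+40,u:u+40],(240,240),interpolation=cv2.INTER_CUBIC)
b=np.vstack([f(D["scene"][0],398,255),f(D["side"][0],404,255)])
save(np.hstack([a,b]),"pics/z.png")
E
```

```text
(no output)
```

View pics/z.png

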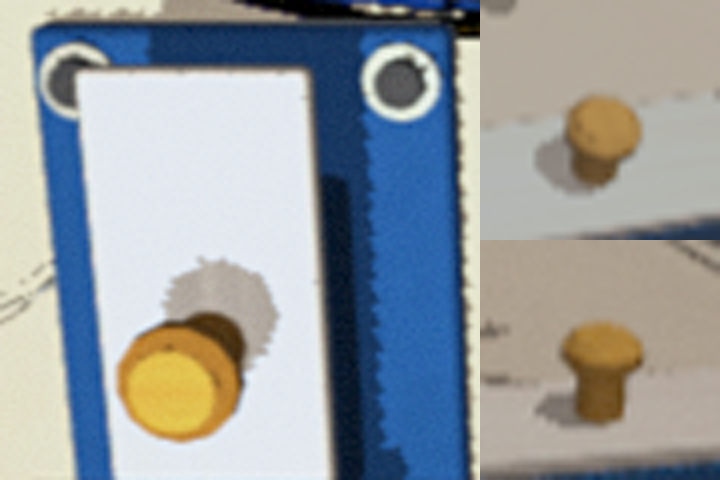

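Zoom ×4: strap corners at (77,68) and (310,67), foot corners at (35,28) and (455,25), head disc at (168,391), wide rim centre at (180,381). Side edges at row 480: foot 82 and 468, strap 112 and 333.

```bash
python3 - <<'E'
from h import *
import pickle
D=pickle.load(open("D.pkl","rb")); c=D["wrist"]; g=lambda x,y,z:ray(c,140+x/4-.4,195+y/4-.4,z)
pr=lambda n,a,b:print(n,a[:2].round(1),b[:2].round(1),np.linalg.norm(b-a).round(1),np.degrees(np.arctan2(*(b-a)[1::-1])).round(2),((a+b)/2)[:2].round(1))
pr("strapL",g(77,68,48),g(112,480,48)); pr("strapR",g(310,67,48),g(333,480,48))
pr("strapnear",g(77,68,48),g(310,67,48)); pr("footnear",g(35,28,10),g(455,25,10)); pr("footL",g(35,28,10),g(82,480,10)); pr("footR",g(455,25,10),g(468,480,10))
print(g(168,391,76),g(180,381,70),g(180,381,66))
for n,(u,v),zs in [("scene",(398+122/6,255+128/6),(72,)),("side",(404+122/6,255+107/6),(72,))]:
    print(n,ray(D[n],u-.4,v-.4,72))
E
```

```text
strapL [ 601.1 -206. ] [ 690.2 -239. ] 95.0 -20.37 [ 645.7 -222.5]
strapR [ 617.5 -159.2] [ 707.  -191.8] 95.2 -19.98 [ 662.3 -175.5]
strapnear [ 601.1 -206. ] [ 617.5 -159.2] 49.5 70.63 [ 609.3 -182.6]
footnear [ 591.1 -227.5] [ 623.5 -134.6] 98.4 70.8 [ 607.3 -181. ]
footL [ 591.1 -227.5] [ 699.4 -266.1] 115.0 -19.63 [ 645.3 -246.8]
footR [ 623.5 -134.6] [ 732.  -174.6] 115.7 -20.22 [ 677.8 -154.6]
[ 667.30236905 -205.0696248    76.        ] [ 667.68708883 -204.57483892   70.        ] [ 668.7308942  -206.39745483   66.        ]
scene [ 666.43773721 -204.03912993   72.        ]
side [ 665.99703882 -205.17261099   72.        ]
```

Call:
move_arm(steps=[[[0.82, -0.88, 0], 0, 1], [[0.82, -0.88, 0], 0, 1], [[0.82, -0.88, 0], 0, 1], [[0.82, -0.88, 0], 0, 1], [[0.82, -0.88, 0], 0, 1], [[0, 0, 1], 0, 1], [[0, 0, 1], 0, 1], [[0, 0, 1], 0, 1], [[0, 0, 1], 0, 1], [[0, 0, 1], 0, 1], [[0, 0, 0.5], 0, 1], [[0, 0, 0], 0, 1], [[0, 0, 0], 0, 1]])

```text
t: 8.22
ee_pos: [514.7, -149.0, 68.7]
orientation: [-0.538, -3.094, -0.0]
ft_force: [-0.3, 0.2, -1.1]
width: 15.4
grasp_force: 30.0
```

```bash
python3 - <<'E'
from h import *
o=ctrl.get_obs(); print(o["t"],o["ee_pos"],R.from_rotvec(o["orientation"]).as_matrix().round(3).tolist(),o["ft_force"],o["moment"])
t=o["ee_pos"]; M=R.from_rotvec(o["orientation"]).as_matrix(); f=-M[:,0];l=M[:,1]
e=np.array([667.3,-204.3,0])-t; print("fwd",e@f-82.4,"left",e@l)
ims=[]
for n in ["scene","side"]:
    c=cam(n); im=c[0].copy()
    u,v=proj(c,[600,-178,60]).astype(int); S=5
    cr=cv2.resize(im[v-30:v+30,u-60:u+80],(700,300),interpolation=cv2.INTER_CUBIC)
    for x,y,z in [(49,18,4),(49,-18,4),(-68,0,40)]:
        p=np.r_[t[:2],0]+f*(82.4+x)+l*y; p[2]=t[2]-6.3+z; q=(proj(c,p)-[u-60,v-30]+.5)*S; cv2.circle(cr,tuple(int(k) for k in q),3,(0,255,0),1)
    q=(proj(c,[667.3,-204.3,76])-[u-60,v-30]+.5)*S; cv2.circle(cr,tuple(int(k) for k in q),3,(0,0,255),1)
    ims.append(cr)
save(np.vstack(ims),"pics/st.png")
E
```

```text
8.2167 [ 514.68331541 -148.96362875   68.65823018] [[-0.941, 0.337, -0.001], [0.337, 0.941, 0.0], [0.001, -0.0, -1.0]] [-0.34157245  0.16078861 -1.08497071] [-0.00728074  0.07622342 -0.03174324]
fwd 80.01708859273134 left -0.5798509173460638
```

View pics/st.png

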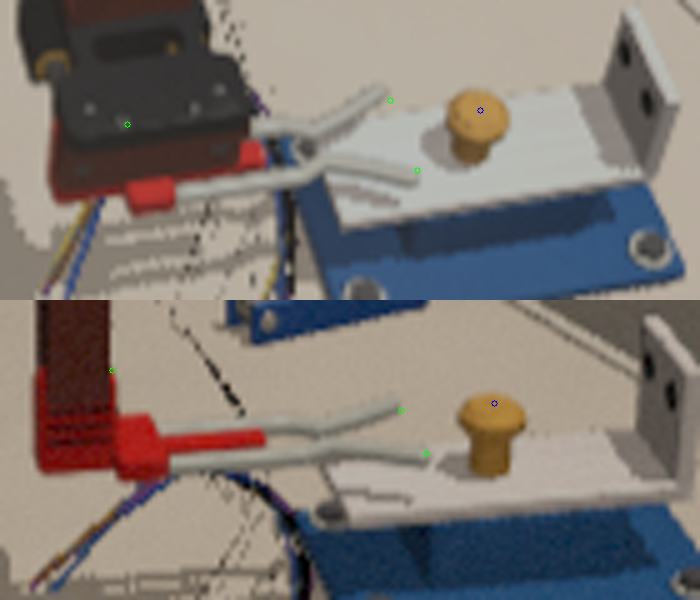

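Model markers (green tips, blue pin) agree with both views: the clip is level and the mouth is in line with the pin. Lowering and moving astride.

Call:
move_arm(steps=[[[0, -0.02, 0.44], 0, 1], [[0, 0, 0], 0, 1], [[0, 0, 0], 0, 1], [[-0.4, 0, 0], 0, 1], [[-0.5, 0, 0], 0, 1], [[-0.5, 0, 0], 0, 1], [[-0.4, 0, 0], 0, 1], [[0, 0, 0], 0, 1], [[0, 0, 0], 0, 1], [[0, 0, 0], 0, 1]])

```text
t: 9.15
ee_pos: [556.4, -164.6, 57.7]
orientation: [-0.539, -3.094, -0.0]
ft_force: [-0.3, 0.7, -1.6]
width: 15.7
grasp_force: 30.0
```

```bash
cat > st.py <<'E'
from h import *
o=ctrl.get_obs(); t=o["ee_pos"]; M=R.from_rotvec(o["orientation"]).as_matrix(); f=-M[:,0];l=M[:,1]
e=np.array([667.3,-204.3,0])-t; print(o["t"],t,"fwd",e@f-82.4,"left",e@l,"F",o["ft_force"]@f,o["ft_force"]@l,o["ft_force"][2],o["moment"])
E
cat > look.py <<'E'
from st import *
import sys
ims=[]
for n in ["scene","side"]:
    c=cam(n); u,v=proj(c,[620,-185,60]).astype(int)
    ims.append(cv2.resize(c[0][v-30:v+30,u-60:u+80],(700,300),interpolation=cv2.INTER_CUBIC))
save(np.vstack(ims),sys.argv[1])
E
python3 look.py pics/a1.png
```

```text
9.15 [ 556.44118584 -164.63118241   57.65887977] fwd 35.40172412335191 left 0.19490696112684422 F -0.5480878284961677 0.595634632205501 -1.5778823655306085 [0.0299661  0.07828838 0.00634736]
```

View pics/a1.png

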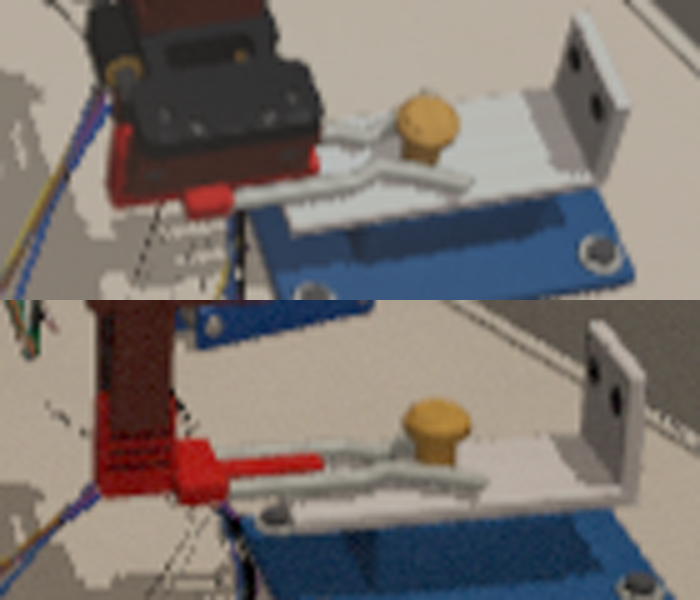

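The mouth is astride the neck, with the pin at (427,130) in the top view between the legs, level and below the head. Contact force is nearly zero. Pushing on.

Call:
move_arm(steps=[[[-0.3, 0, 0], 0, 1], [[-0.3, 0, 0], 0, 1], [[-0.3, 0, 0], 0, 1], [[-0.3, 0, 0], 0, 1], [[-0.2, 0, 0], 0, 1], [[0, 0, 0], 0, 1], [[0, 0, 0], 0, 1], [[0, 0, 0], 0, 1]])

```text
t: 9.92
ee_pos: [590.4, -176.8, 58.0]
orientation: [0.54, 3.094, -0.0]
ft_force: [-0.2, 0.7, -1.8]
width: 15.6
grasp_force: 30.0
```

```bash
python3 look.py pics/a2.png
```

```text
9.9167 [ 590.43305018 -176.81270929   58.01131315] fwd -0.8224665753532037 left 0.15112103582065353 F -0.4341867332496188 0.5912448118521595 -1.8135994691672193 [0.00081608 0.09780489 0.0059006 ]
```

View pics/a2.png

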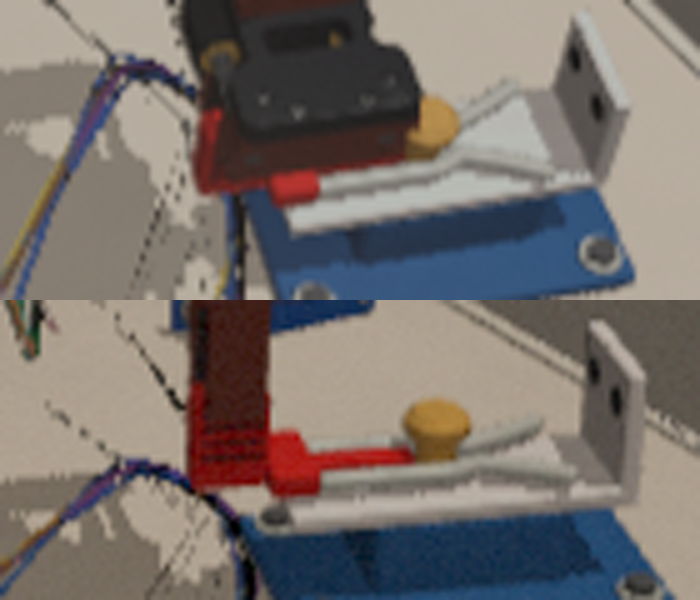

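The pin sits against the tongue nose, past the pinch, with no residual force. Lowering slightly, releasing and retreating.

Call:
move_arm(steps=[[[0, 0, 0.1], 0, 1], [[0, 0, 0], 0, 1], [[0, 0, 0], 0, 0.7], [[0, 0, 0], 0, 0.5], [[0, 0, 0], 0, 0.3], [[0, 0, 0], 0, 0.3], [[0, 0, 0], 0, 0.3], [[0, 0, 0], 0, 0.3], [[0, 0, 0], 0, 0.3], [[0, 0, 0], 0, 0.3], [[0, 0, -0.4], 0, 0.3], [[0, 0, -0.8], 0, 0.3], [[0, 0, -1], 0, 0.3], [[0, 0, -1], 0, 0.3], [[0, 0, -1], 0, 0.3], [[0, 0, -1], 0, 0.3], [[0, 0, 0], 0, 0.3], [[0, 0, 0], 0, 0.3], [[0, 0, 0], 0, 0.3], [[0, 0, 0], 0, 0.3]])

```text
t: 11.68
ee_pos: [589.1, -176.4, 184.2]
orientation: [-0.539, -3.093, -0.0]
ft_force: [0.3, -0.0, 0.6]
width: 61.5
grasp_force: 0.0
```

```bash
python3 look.py pics/a3.png
```

```text
11.6833 [ 589.09333872 -176.37228989  184.24297491] fwd 1.0413540223611761 left 0.2019298310631596 F 0.3172278517448299 0.08360558750772719 0.5782841167532873 [ 0.01845215 -0.0450996   0.01409746]
```

View pics/a3.png

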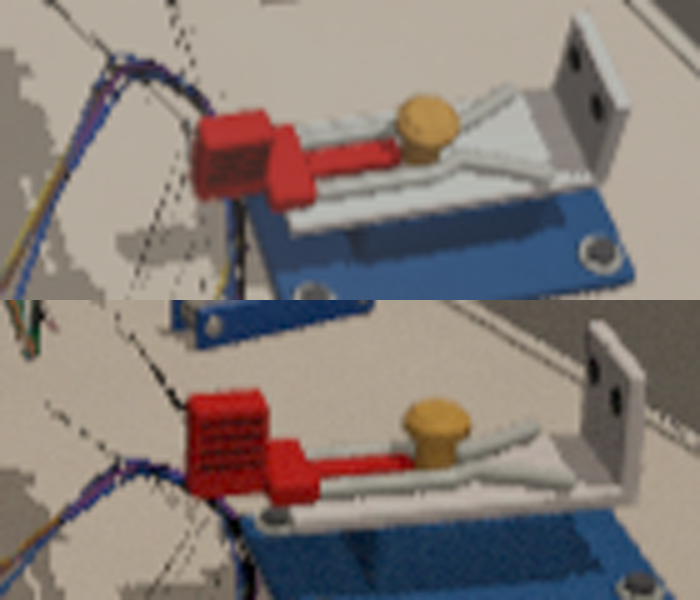

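The clip sits home on the neck, about level and released, and the gripper is well clear. Handing in.

```bash
python3 -c "
from workcell import ctrl
print(ctrl.close_job())"
```

```text
the job is handed in; nothing more can be done
None
```

The red clip is snapped fully home on the pin's neck, about level with its legs towards the flange, and released. The job was handed in at about 12 s, with no verdict returned and no bystander touched as far as I could see.

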